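Sort look-alike hubs by heft into the counter rack

ROBOT

A 7-joint arm with a two-finger parallel gripper is mounted at the origin on the work surface. World frame = base frame: x ahead of the robot, y to its left, z up, the work surface at z = 0. Lengths are in m, angles in degrees, forces in N, time in s.
With the tool pointing down it reaches from about 0.425 to 0.8 m from the base axis. Payload 8.3 kg.
Tool frame: the origin (TCP) lies at the very end of the fingers, on their centre line; the grasp point (between the pads) lies 19 mm behind it (arm.grasp_offset is the distance from the TCP to the grasp point, in m); z points along the fingers, y is the direction in which the jaws open and shut (so a half turn about z gives the same grasp; the last joint's range is limited). The gripper opens to 85 mm and grips with 20 to 120 N. Pads are 22 mm wide; open, the fingers measure 114 mm over their backs; the gripper's body (76 mm by 85 mm) begins 54 mm behind the grasp point. The pads swing forward as they close: fully open they stand 13 mm farther back than shut.
Start: joints at [70.766, 21.967, 0.94, 78.501, -0.361, 79.538, -2.664], TCP at [0.168, -0.602, 0.231] pointing down, gripper open.
Joint ranges: [-169.22, 169.22], [-14.56, 117.87], [-87.37, 89.26], [10.42, 133.3], [-82.24, 262.24], [0.94, 117.77], [-172.7, 172.7]. Speed limits (degrees/s): [136.94, 136.94, 172.46, 172.46, 180, 180, 180].

INTERFACE

Orientations are given as [roll, pitch, yaw] about the fixed x, y, z axes, in that order (R = Rz(yaw) Ry(pitch) Rx(roll)).
In Python, from workcell import status, imaging, arm gives the robot as it stands.
- The arm moves only by the tool play_rows, never from a script. Its argument "motion" is a list of rows, each an object with "linear": the shift along the tool's x, y, z in units of 150 mm (1.0 is 150 mm), a list of three; "dr": the turn, a rotation vector about the tool's x, y, z in units of pi rad (1.0 is pi rad), a list of three; "claw": the opening, from 0 (shut) to 1 (fully open). In form: [{"linear": [dx, dy, dz], "dr": [ax, ay, az], "claw": claw}, ...]. A call has exactly 5 rows; each row is the pose to reach, as a shift and turn from the pose commanded when the call began, along the tool's axes at that moment, turning the shorter way round; what a row does not reach only later rows make up. A row lasts 1/8 s, in which the tool goes at most 62.5 mm and 10.7 degrees, less where a joint would pass 70% of its speed; a pose out of reach is approached as far as the arm can. A call with a number of a shift or a turn outside -1 to 1 is refused whole. A call with a gripper value outside its range is refused whole. The fingers move at their own pace and stop on an object; "grip_force" is the grip in N (left out, the last holds). Time passes only in rows, so rows that repeat a pose let the fingers close, or fill a call up. It gives the time, the measured TCP pose, the force and the opening at its end, in the units of the state.
- status.get_state(): the state, without advancing time (a new reading comes with each control period).
- imaging.camera(name): name is "side" or "top"; returns a dict with "color" (400x640x3 uint8, red, green, blue), "z_map" (400x640 float32, m along the optical axis (not along the pixel's ray), 0 where there is no reading), "mtx" (3x3 intrinsics, pixels), "eye" and "orientation" of the camera in the world. Camera axes: x right, y down, z forward; pixel columns grow to the right and rows downward; lengths in m; the calibration is good to about 2 mm. A picture is of the moment at which its call begins.
- arm.hand_in(): hands the job in, once; it reports no verdict.
The state is a dict: "clock": time; "joints": joint angles; "joint_velocities": joint speeds; "tau": joint torques, N m; "tcp_pos": TCP position; "tcp_rot": TCP orientation; "wrist_force": force on the tool from outside, world axes, zero at the start; "wrist_torque": the same for the moment, N m; "finger_gap": finger opening in m.
Only numpy, scipy, OpenCV 4.12 (cv2) and the standard library are available. Lean on these libraries where they do the work, as an engineer would, in place of code of your own. Each camera call takes 0.05 s, during which the arm holds its last target. There are 200 camera calls.

TASK

Three capped roller hubs that look exactly alike came back over the shop counter mixed up: one is solid steel, one has an aluminium core and one is hollow. Lift each to judge its weight and put it upright into the grey rack, gently and fully home in its nest: the heaviest in the nest next to the upright pin, the middle one in the middle, the lightest in the nest farthest from the pin. The nests fit closely, so feel the hub in rather than forcing or dropping it; do not tip a hub over, and leave the other things on the counter where they are.

Things in the scene. Friction and masses are not known exactly. Their poses are not given: they have to be found in the camera images.
- hub_a: Capped hub: steel drum 54 mm across, 75 tall (foot bevelled 2 mm), round grip stub 30 across, 30 tall on top. Starts upright. Origin: centre of underside, z up its axis. All three look alike; the core inside (2 mm play) changes hub at random each time, whatever the name or place. Total: steel core 0.70 kg (6.4 to 7.3 N), aluminium 0.32 kg (2.9 to 3.4 N), hollow (light plastic core) 0.13 kg (1.3 N).
- hub_b: Capped hub: steel drum 54 mm across, 75 tall (foot bevelled 2 mm), round grip stub 30 across, 30 tall on top. Starts upright. Origin: centre of underside, z up its axis. All three look alike; the core inside (2 mm play) changes hub at random each time, whatever the name or place. Total: steel core 0.70 kg (6.4 to 7.3 N), aluminium 0.32 kg (2.9 to 3.4 N), hollow (light plastic core) 0.13 kg (1.3 N).
- hub_c: Capped hub: steel drum 54 mm across, 75 tall (foot bevelled 2 mm), round grip stub 30 across, 30 tall on top. Starts upright. Origin: centre of underside, z up its axis. All three look alike; the core inside (2 mm play) changes hub at random each time, whatever the name or place. Total: steel core 0.70 kg (6.4 to 7.3 N), aluminium 0.32 kg (2.9 to 3.4 N), hollow (light plastic core) 0.13 kg (1.3 N).
- rack: Slick grey nylon block fixed to the table, 24 mm tall, 90 wide in its x, from -142 to +182 mm in its y. Origin on the table under the middle nest. Three round nests in a row along y, 95 mm apart, 56 mm across (1 mm play round a hub, mouth bevelled 1 mm), 16 deep. Steel pin at y = +164 mm, 12 thick, top 54 mm above the table. Rigid: over 40 N, even in a knock, between hub and rack spoils the hub; lower it slowly (about 15 mm/s).
- nest_heavy (a point): Centre of the floor of the end (next to the pin; rack y = +95 mm; for the heaviest hub) nest of the rack, 8 mm above the table; the nest's mouth is 16 mm higher. x, y, z axes are those of the rack.
- nest_middle (a point): Centre of the floor of the middle (for the middle-weight hub) nest of the rack, 8 mm above the table; the nest's mouth is 16 mm higher. x, y, z axes are those of the rack.
- nest_light (a point): Centre of the floor of the other end (farthest from the pin; rack y = -95 mm; for the lightest hub) nest of the rack, 8 mm above the table; the nest's mouth is 16 mm higher. x, y, z axes are those of the rack.
- jar: Clear jar with white lid, 60 mm across, 60 tall, loose; origin under its centre. Not to be disturbed.
- carton: Cardboard carton 45 x 65 x 40 mm tall, loose; origin under its centre. Not to be disturbed.
- tape: Black tape measure, 65 x 35 x 60 mm tall, standing, loose; origin under its centre. Not to be disturbed.

How it is judged:
By the outcome, as a careful person would: the job done as asked, in the order asked, and still so for the second after the job is handed in, with the robot touching nothing.
It also fails if it takes over 72 s, if anything falls off the work surface, if the arm or the gripper's body presses on something with over 40 N, if the wrist force passes 120 N, or if a joint passes its speed limit or range.

## Working session

There is one attempt and no reset: what is moved stays moved. The work goes in short steps, Python scripts to look and compute and a tool call to move; the robot and the scene stay as the last step left them, time stands still between calls to the robot, and variables do not carry over. Pictures are saved under pics/ and viewed, about 8 in all and at most 12, crops included, and the job is handed in when it is done.

Besides the shell and the picture viewer there is one more tool, called by a JSON object that holds its "fn" and its "kwargs", one argument or row to a line. play_rows: Moves the arm, as the interface text tells. Shifts and turns lie within -1 to 1; 1 stands for 150 mm of shift or pi rad of turn. Its arguments: {"type":"object","properties":{"motion":{"type":"array","items":{"type":"object","properties":{"linear":{"type":"array","items":{"type":"number","minimum":-1,"maximum":1}},"dr":{"type":"array","items":{"type":"number","minimum":-1,"maximum":1}},"claw":{"type":"number"}}}},"grip_force":{"type":"number"}},"required":["motion"]}

```bash
mkdir -p pics; ls; cat > h.py <<'E'
import numpy as np, cv2
from workcell import status, imaging, arm
def cam(n):
    c=imaging.camera(n); return c
def cloud(c):
    print_ = None
    z=c["z_map"]; K=np.array(c["mtx"]); v,u=np.mgrid[:z.shape[0],:z.shape[1]]
    P=np.stack([(u-K[0,2])/K[0,0]*z,(v-K[1,2])/K[1,1]*z,z],-1)
    o=np.array(c["orientation"])
    from scipy.spatial.transform import Rotation as R
    M=o if o.shape==(3,3) else R.from_euler("xyz",o,degrees=True).as_matrix()
    W=P@M.T+np.array(c["eye"]); W[z==0]=np.nan
    return W
E
python3 - <<'E'
from h import *
print(status.get_state())
for n in ("top","side"):
    c=cam(n); print(n,c["mtx"],c["eye"],c["orientation"])
    cv2.imwrite(f"pics/{n}0.png",c["color"][...,::-1])
    W=cloud(c); np.save(n+".npy",W)
    print(np.nanpercentile(W.reshape(-1,3),[1,50,99],axis=0))
E
```

```text
pics
{'clock': 0.0, 'joints': array([70.76640088, 22.01654001,  0.93738899, 78.56215351, -0.36163757,
       79.53590565, -2.66513718]), 'joint_velocities': array([-0.09799848, -0.0266391 , -0.0516618 ,  0.01288176, -0.05360596,
        0.10625777,  0.02980987]), 'tau': array([-1.22546775e-03, -6.27604795e+01,  8.43554959e-01, -3.71825624e+01,
        1.65532739e-02,  1.44693188e-02,  1.73849351e-06]), 'tcp_pos': array([ 0.16829932, -0.60139819,  0.23025804]), 'tcp_rot': array([-1.79888197e+02,  1.09506986e-03,  1.56330510e+01]), 'wrist_force': array([ 0.19368137,  0.35734218, -0.13204445]), 'wrist_torque': array([ 0.02639864, -0.05165909,  0.01486896]), 'finger_gap': 0.08539342961159369}
top [[422.3975204    0.         322.51496281]
 [  0.         422.3975204  205.8548504 ]
 [  0.           0.           1.        ]] [0.46749658 0.00216826 1.02265835] [-175.79450875    0.43027577  -89.96271215]
[[ 9.66881689e-02 -8.02701999e-01 -7.47983592e-01]
 [ 5.57190470e-01  1.81489714e-02 -2.49484045e-04]
 [ 1.46073859e+00  1.22225521e+00  4.14654512e-02]]
side [[441.56450926   0.         318.42146689]
 [  0.         441.56450926 200.71456517]
 [  0.           0.           1.        ]] [-0.07167269  0.68027257  0.60288963] [-1.22660706e+02 -9.49895795e-02 -1.39273705e+02]
[[-1.29288560e-01 -2.01262318e+00 -6.86694123e-01]
 [ 5.21256776e-01  1.78882974e-02  7.02564556e-04]
 [ 2.24409434e+00  6.31930102e-01  4.52407873e-01]]
```

View pics/top0.png

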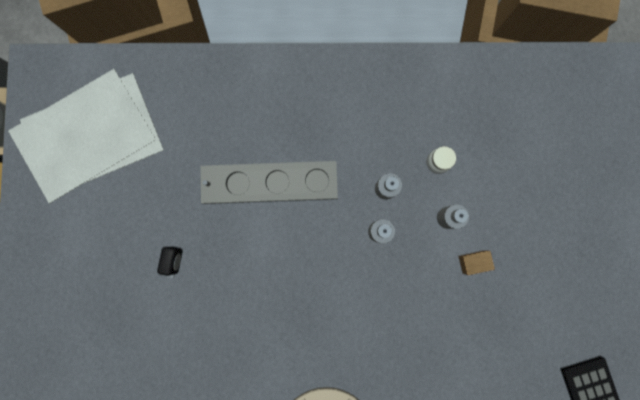

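View pics/side0.png

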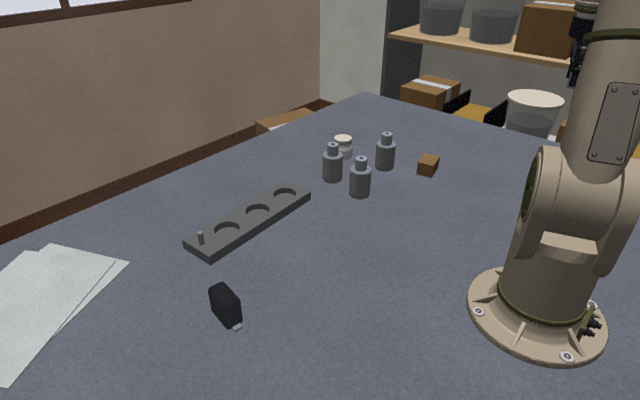

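The top view shows the rack with the pin at (208,184) and nests at (238,183), (277,182) and (316,181). The hub stubs are near (392,184), (384,230) and (459,215). The jar is at (443,158), the carton at (478,262) and the tape at (170,261).

```bash
cat > m.py <<'E'
from h import *
from scipy.optimize import least_squares
for n in ("top","side"):
    W=np.load(n+".npy").reshape(-1,3); x,y,z=W.T
    print(n,"table z",np.nanmedian(z[(x>.4)&(x<.7)&(abs(y)<.3)&(abs(z)<.005)]))
    S=W[(z>.085)&(z<.12)&(x>.35)&(x<.75)&(y<.05)&(y>-.5)]
    lab=cv2.kmeans(S.astype(np.float32),3,None,(3,100,1e-5),10,2)[1].ravel()
    for k in range(3):
        s=S[lab==k]; t=s[s[:,2]>np.median(s[:,2])-.004] if n=="top" else s[s[:,2]>.1]
        print("stub",len(s),t[:,:2].mean(0).round(4),((t[:,:2].min(0)+t[:,:2].max(0))/2).round(4),np.ptp(t,axis=0).round(3),s[:,2].max().round(4))
    # drum shoulders
    D=W[(z>.066)&(z<.082)&(x>.35)&(x<.75)&(y<.05)&(y>-.5)]
    # rack top
    m=(z>.018)&(z<.03)&(x>.35)&(x<.75)&(y<.35)&(y>-.08)
    r=cv2.minAreaRect(W[m][:,:2].astype(np.float32)*1000); print("rack",r,np.median(z[m]))
    print(cv2.boxPoints(r).round(1).tolist())
    ms=m&(x>.5)
    P=W[(z>.035)&(z<.058)&(x>.45)&(x<.65)&(y>.1)&(y<.35)]; print("pin",len(P),P.mean(0),np.ptp(P,axis=0))
E
python3 m.py
```

```text
top table z -0.00015096674849668368
stub 159 [ 0.5856 -0.1421] [ 0.5851 -0.1418] [0.027 0.029 0.007] 0.1086
stub 180 [ 0.515  -0.2901] [ 0.5151 -0.2907] [0.026 0.029 0.01 ] 0.1105
stub 157 [ 0.482  -0.1249] [ 0.4815 -0.1255] [0.028 0.029 0.008] 0.1088
rack ((580.088134765625, 186.67819213867188), (196.49285888671875, 434.0594787597656), 22.680891036987305) 0.023828550864137155
[[405.79998779296875, 349.0], [573.0999755859375, -51.5], [754.4000244140625, 24.299999237060547], [587.0999755859375, 424.79998779296875]]
pin 33 [0.59383316 0.28192462 0.04956782] [0.01042462 0.01224271 0.01937196]
side table z 0.0003788676089013787
stub 124 [ 0.5847 -0.1394] [ 0.5852 -0.1418] [0.028 0.029 0.007] 0.1072
stub 110 [ 0.5141 -0.2875] [ 0.5168 -0.2897] [0.032 0.033 0.007] 0.1073
stub 136 [ 0.4807 -0.1224] [ 0.4819 -0.1247] [0.028 0.032 0.008] 0.1077
rack ((599.7399291992188, 138.9987335205078), (94.19119262695312, 327.9514465332031), 2.1552765369415283) 0.023992827951410334
[[546.5, 301.1000061035156], [558.7999877929688, -26.600000381469727], [653.0, -23.100000381469727], [640.5999755859375, 304.6000061035156]]
pin 57 [0.59222771 0.28461151 0.04717925] [0.01264516 0.0112294  0.02010792]
```

```bash
cat > r.py <<'E'
from h import *
for n in ("top","side"):
    c=cam(n); W=cloud(c); e=np.array(c["eye"]); d=W-e
    Q=e+d*((.024-e[2])/d[...,2:]) ; Q=Q[...,:2]*1000
    z=W[...,2]
    with np.errstate(all="ignore"):
        top=((z>.0185)&(z<.03)&(W[...,0]>.5)&(W[...,0]<.68)&(W[...,1]>-.06)&(W[...,1]<.34)).astype(np.uint8)
    k,l,s,_=cv2.connectedComponentsWithStats(top); top=(l==1+s[1:,4].argmax()).astype(np.uint8)
    cs,hi=cv2.findContours(top,cv2.RETR_CCOMP,cv2.CHAIN_APPROX_NONE)
    C=[]
    for i,cc in enumerate(cs):
        if hi[0][i][3]<0:
            q=np.array([Q[v,u] for u,v in cc[:,0]],np.float32); print(n,"rect",cv2.minAreaRect(q))
        elif len(cc)>25:
            M=np.zeros_like(top); cv2.drawContours(M,cs,i,1,-1); M&=(1-top)
            q=Q[M==1]; cq=np.array([Q[v,u] for u,v in cc[:,0]])
            a=np.c_[cq,np.ones(len(cq))]; s=np.linalg.lstsq(a,(cq**2).sum(1),rcond=None)[0]
            print(n,"hole",q.mean(0).round(1),"fit",(s[:2]/2).round(1),np.sqrt(s[2]+(s[:2]**2).sum()/4).round(1)); C.append(s[:2]/2)
    C=np.array(sorted(C,key=lambda a:a[1]))
    v=C[-1]-C[0]; print("mid",C.mean(0),"span",np.linalg.norm(v),"yaw",np.degrees(np.arctan2(-v[0],v[1])))
E
python3 r.py
```

```text
top rect ((599.3436889648438, 138.35646057128906), (90.72132873535156, 323.8607482910156), 2.0510685443878174)
top hole [596.6 213.2] fit [596.7 213.2] 28.6
top hole [nan nan] fit [600.2 118.4] 28.7
top hole [nan nan] fit [603.3  23.6] 28.7
mid [600.03069972 118.40766298] span 189.7479058925308 yaw 1.988724604880951
side rect ((597.158447265625, 140.5933380126953), (96.9963150024414, 330.5481262207031), 2.1288907527923584)
side hole [nan nan] fit [617.1 269.5] 17.9
side hole [nan nan] fit [594.1 215.7] 26.7
side hole [nan nan] fit [597.9 121.3] 26.8
side hole [nan nan] fit [601.7  26. ] 26.5
mid [602.7033477  158.13121997] span 243.9665288508482 yaw -3.626153755501477
```

{"fn": "play_rows", "kwargs": {
  "motion": [
    {"linear": [0.4, -0.2, 0], "dr": [0, 0, 0.05], "claw": 0.8},
    {"linear": [0.8, -0.4, 0], "dr": [0, 0, 0.0757], "claw": 0.8},
    {"linear": [1, -0.5, 0], "dr": [0, 0, 0.0757], "claw": 0.8},
    {"linear": [1, -0.5, 0], "dr": [0, 0, 0.0757], "claw": 0.8},
    {"linear": [1, -0.5, 0], "dr": [0, 0, 0.0757], "claw": 0.8}
  ],
  "grip_force": 50
}}

```text
clock: 0.82
tcp_pos: [0.292, -0.4897, 0.2312]
tcp_rot: [180.0, 0.0, 2.0]
wrist_force: [-1.2, 0.1, -0.2]
finger_gap: 0.0684
```

```bash
cat >> h.py <<'E'
from scipy.spatial.transform import Rotation as Rot
def go(t):
    s=status.get_state(); R=Rot.from_euler("xyz",s["tcp_rot"],degrees=True).as_matrix()
    d=R.T@(np.array(t)-s["tcp_pos"]); print("tool shift units",(d/.15).round(4),"pos",s["tcp_pos"].round(4),"rot",s["tcp_rot"].round(2),"F",s["wrist_force"].round(2),"t",s["clock"],"gap",round(s["finger_gap"],4))
E
python3 -c "
from h import *
go([.5151,-.2907,.23])"
```

```text
tool shift units [ 1.5325 -1.274   0.007 ] pos [ 0.292  -0.4897  0.2312] rot [1.7999e+02 4.0000e-02 1.9800e+00] F [-1.18  0.07 -0.22] t 0.825 gap 0.0684
```

{"fn": "play_rows", "kwargs": {
  "motion": [
    {"linear": [0.3, -0.25, 0], "dr": [0, 0, 0], "claw": 0.7},
    {"linear": [0.6, -0.5, 0], "dr": [0, 0, 0], "claw": 0.7},
    {"linear": [0.766, -0.637, 0], "dr": [0, 0, 0], "claw": 0.7},
    {"linear": [0.766, -0.637, 0], "dr": [0, 0, 0], "claw": 0.7},
    {"linear": [0.766, -0.637, 0], "dr": [0, 0, 0], "claw": 0.7}
  ]
}}

```text
clock: 1.45
tcp_pos: [0.4026, -0.3916, 0.2311]
tcp_rot: [180.0, 0.1, 1.8]
wrist_force: [-0.1, -0.6, 0.5]
finger_gap: 0.0597
```

{"fn": "play_rows", "kwargs": {
  "motion": [
    {"linear": [0.3, -0.25, 0], "dr": [0, 0, 0], "claw": 0.7},
    {"linear": [0.6, -0.5, 0], "dr": [0, 0, 0], "claw": 0.7},
    {"linear": [0.766, -0.637, 0.2], "dr": [0, 0, 0], "claw": 0.7},
    {"linear": [0.766, -0.637, 0.5], "dr": [0, 0, 0], "claw": 0.7},
    {"linear": [0.766, -0.637, 0.6], "dr": [0, 0, 0], "claw": 0.7}
  ]
}}

```text
clock: 2.08
tcp_pos: [0.5129, -0.2916, 0.1383]
tcp_rot: [-179.9, 0.3, 1.8]
wrist_force: [-0.5, 0.5, 0.6]
finger_gap: 0.0596
```

```bash
python3 -c "
from h import *
go([.5151,-.2907,.077])
c=cam('side');cv2.imwrite('pics/s1.png',cv2.resize(c['color'][80:230,280:480,::-1],None,fx=3,fy=3))"
```

```text
tool shift units [ 0.0165 -0.0046  0.4085] pos [ 0.5129 -0.2916  0.1383] rot [-179.9     0.28    1.84] F [-0.46  0.47  0.56] t 2.075 gap 0.0596
```

View pics/s1.png

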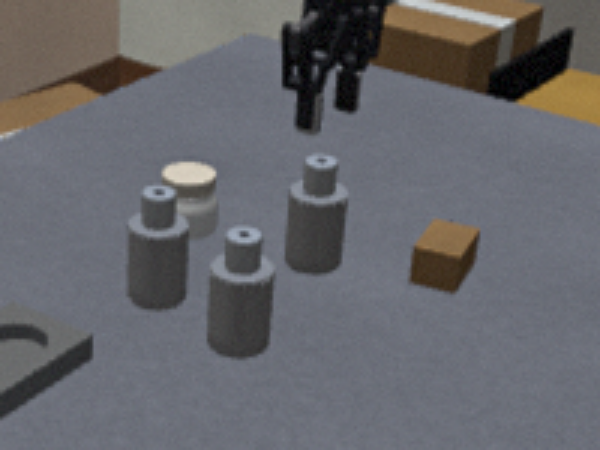

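{"fn": "play_rows", "kwargs": {
  "motion": [
    {"linear": [0, 0, 0.15], "dr": [0, 0, 0], "claw": 0.7},
    {"linear": [0, 0, 0.3], "dr": [0, 0, 0], "claw": 0.7},
    {"linear": [0, 0, 0.39], "dr": [0, 0, 0], "claw": 0.7},
    {"linear": [0, 0, 0.4], "dr": [0, 0, 0], "claw": 0.7},
    {"linear": [0, 0, 0.4], "dr": [0, 0, 0], "claw": 0.7}
  ]
}}

```text
clock: 2.75
tcp_pos: [0.516, -0.2908, 0.0824]
tcp_rot: [180.0, -0.1, 2.0]
wrist_force: [0.6, 0.7, 0.3]
finger_gap: 0.0597
```

```bash
python3 -c "
from h import *
go([.5151,-.2907,.078])"
```

```text
tool shift units [-0.0061 -0.0012  0.0294] pos [ 0.516  -0.2908  0.0824] rot [ 1.7996e+02 -7.0000e-02  1.9700e+00] F [0.63 0.73 0.27] t 2.75 gap 0.0597
```

{"fn": "play_rows", "kwargs": {
  "motion": [
    {"linear": [-0.004, 0, 0.02], "dr": [0, 0, 0], "claw": 0.4},
    {"linear": [-0.004, 0, 0.025], "dr": [0, 0, 0], "claw": 0.3},
    {"linear": [-0.004, 0, 0.025], "dr": [0, 0, 0], "claw": 0.2},
    {"linear": [-0.004, 0, 0.025], "dr": [0, 0, 0], "claw": 0.1},
    {"linear": [-0.004, 0, 0.025], "dr": [0, 0, 0], "claw": 0.1}
  ],
  "grip_force": 60
}}

```text
clock: 3.38
tcp_pos: [0.5154, -0.2908, 0.0783]
tcp_rot: [179.9, -0.1, 2.0]
wrist_force: [-0.3, -1.6, 6.0]
finger_gap: 0.0285
```

{"fn": "play_rows", "kwargs": {
  "motion": [
    {"linear": [0, 0, 0], "dr": [0, 0, 0], "claw": 0.1},
    {"linear": [0, 0, -0.04], "dr": [0, 0, 0], "claw": 0.1},
    {"linear": [0, 0, -0.1], "dr": [0, 0, 0], "claw": 0.1},
    {"linear": [0, 0, -0.2], "dr": [0, 0, 0], "claw": 0.1},
    {"linear": [0, 0, -0.3], "dr": [0, 0, 0], "claw": 0.1}
  ]
}}

```text
clock: 4.0
tcp_pos: [0.5152, -0.2901, 0.1238]
tcp_rot: [-180.0, -0.0, 2.0]
wrist_force: [0.3, -0.3, -2.7]
finger_gap: 0.0281
```

{"fn": "play_rows", "kwargs": {
  "motion": [
    {"linear": [0, 0, -0.2], "dr": [0, 0, 0], "claw": 0.1},
    {"linear": [0, 0, -0.4], "dr": [0, 0, 0], "claw": 0.1},
    {"linear": [0, 0, -0.6], "dr": [0, 0, 0], "claw": 0.1},
    {"linear": [0, 0, -0.65], "dr": [0, 0, 0], "claw": 0.1},
    {"linear": [0, 0, -0.65], "dr": [0, 0, 0], "claw": 0.1}
  ]
}}

```text
clock: 4.62
tcp_pos: [0.5151, -0.2902, 0.2202]
tcp_rot: [180.0, -0.0, 2.0]
wrist_force: [0.5, 0.3, -3.1]
finger_gap: 0.0282
```

{"fn": "play_rows", "kwargs": {
  "motion": [
    {"linear": [0, 0, 0], "dr": [0, 0, 0], "claw": 0.1},
    {"linear": [0, 0, 0], "dr": [0, 0, 0], "claw": 0.1},
    {"linear": [0, 0, 0], "dr": [0, 0, 0], "claw": 0.1},
    {"linear": [0, 0, 0], "dr": [0, 0, 0], "claw": 0.1},
    {"linear": [0, 0, 0], "dr": [0, 0, 0], "claw": 0.1}
  ]
}}

```text
clock: 5.25
tcp_pos: [0.515, -0.2902, 0.22]
tcp_rot: [-180.0, 0.0, 2.0]
wrist_force: [1.3, -0.7, -2.6]
finger_gap: 0.0283
```

```bash
python3 -c "
from h import *
go([.515,-.29,.2])
for n in ('side','top','top'):
  c=cam(n);go([.5,-.3,.2])
np.save('topB.npy',cloud(c))
cv2.imwrite('pics/t2.png',cv2.resize(c['color'][120:300,340:540,::-1],None,fx=3,fy=3))"
```

```text
tool shift units [ 0.     -0.0016  0.1333] pos [ 0.515  -0.2902  0.22  ] rot [-179.99    0.      2.  ] F [ 1.29 -0.66 -2.64] t 5.25 gap 0.0283
tool shift units [-0.1027  0.0617  0.1337] pos [ 0.5151 -0.2902  0.2201] rot [-1.80e+02 -1.00e-02  2.01e+00] F [ 0.73  0.4  -3.41] t 5.3 gap 0.0285
tool shift units [-0.1027  0.0618  0.1339] pos [ 0.5151 -0.2902  0.2201] rot [-1.80e+02 -1.00e-02  2.01e+00] F [ 0.01  0.05 -2.42] t 5.35 gap 0.0284
tool shift units [-0.1027  0.0619  0.1342] pos [ 0.5151 -0.2902  0.2201] rot [-1.80e+02 -1.00e-02  2.01e+00] F [ 0.5  -0.16 -3.59] t 5.4 gap 0.0285
```

{"fn": "play_rows", "kwargs": {
  "motion": [
    {"linear": [0.03, -0.12, 0], "dr": [0, 0, 0], "claw": 0.1},
    {"linear": [0.08, -0.32, 0], "dr": [0, 0, 0], "claw": 0.1},
    {"linear": [0.13, -0.52, 0], "dr": [0, 0, 0], "claw": 0.1},
    {"linear": [0.18, -0.72, 0], "dr": [0, 0, 0], "claw": 0.1},
    {"linear": [0.22, -0.9, 0], "dr": [0, 0, 0], "claw": 0.1}
  ]
}}

```text
clock: 6.02
tcp_pos: [0.5437, -0.151, 0.2203]
tcp_rot: [-180.0, -0.0, 2.1]
wrist_force: [0.8, 0.2, -3.5]
finger_gap: 0.0284
```

{"fn": "play_rows", "kwargs": {
  "motion": [
    {"linear": [0.05, -0.2, 0], "dr": [0, 0, 0], "claw": 0.1},
    {"linear": [0.1, -0.4, 0], "dr": [0, 0, 0], "claw": 0.1},
    {"linear": [0.15, -0.6, 0], "dr": [0, 0, 0], "claw": 0.1},
    {"linear": [0.2, -0.8, 0], "dr": [0, 0, 0], "claw": 0.1},
    {"linear": [0.22, -0.9, 0], "dr": [0, 0, 0], "claw": 0.1}
  ]
}}

```text
clock: 6.65
tcp_pos: [0.5715, -0.0144, 0.2203]
tcp_rot: [-179.9, -0.0, 2.2]
wrist_force: [-0.4, -0.7, -4.0]
finger_gap: 0.0284
```

{"fn": "play_rows", "kwargs": {
  "motion": [
    {"linear": [0.05, -0.2, 0], "dr": [0, 0, 0], "claw": 0.1},
    {"linear": [0.1, -0.45, 0], "dr": [0, 0, 0], "claw": 0.1},
    {"linear": [0.15, -0.7, 0.1], "dr": [0, 0, 0], "claw": 0.1},
    {"linear": [0.2, -0.85, 0.3], "dr": [0, 0, 0], "claw": 0.1},
    {"linear": [0.22, -0.9, 0.5], "dr": [0, 0, 0], "claw": 0.1}
  ]
}}

```text
clock: 7.28
tcp_pos: [0.5997, 0.1205, 0.1445]
tcp_rot: [-179.9, -0.0, 2.2]
wrist_force: [-0.2, -0.7, -3.4]
finger_gap: 0.0285
```

```bash
python3 -c "
from h import *
go([.600,.1189,.108])
c=cam('side');go([.6,.1189,.108])
cv2.imwrite('pics/s2.png',cv2.resize(c['color'][100:280,160:360,::-1],None,fx=3,fy=3))"
```

```text
tool shift units [0.0016 0.0111 0.2431] pos [0.5997 0.1205 0.1445] rot [-1.7995e+02 -4.0000e-02  2.1600e+00] F [-0.17 -0.69 -3.35] t 7.275 gap 0.0285
tool shift units [0.0175 0.0082 0.2106] pos [0.5975 0.12   0.1396] rot [-179.99    0.34    2.16] F [-2.88  1.18 -7.21] t 7.325 gap 0.0282
```

View pics/s2.png

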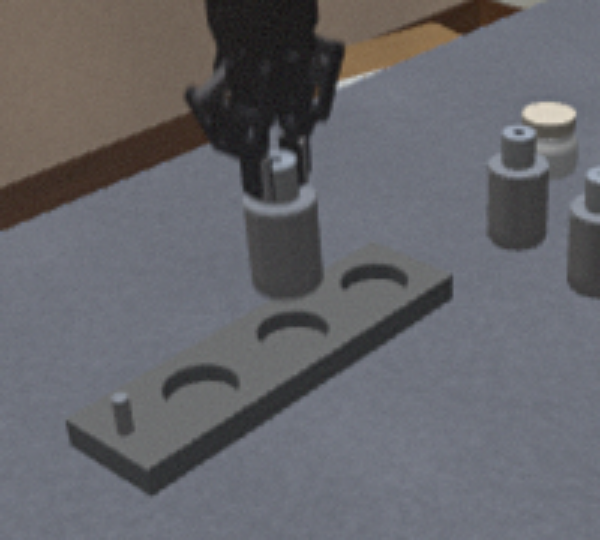

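{"fn": "play_rows", "kwargs": {
  "motion": [
    {"linear": [0, 0, 0.05], "dr": [0, 0, 0], "claw": 0.1},
    {"linear": [0, 0, 0.12], "dr": [0, 0, 0], "claw": 0.1},
    {"linear": [0, 0, 0.2], "dr": [0, 0, 0], "claw": 0.1},
    {"linear": [0, 0, 0.24], "dr": [0, 0, 0], "claw": 0.1},
    {"linear": [0, 0, 0.24], "dr": [0, 0, 0], "claw": 0.1}
  ]
}}

```text
clock: 7.95
tcp_pos: [0.5995, 0.1178, 0.1086]
tcp_rot: [180.0, 0.0, 2.0]
wrist_force: [-0.0, -0.1, -3.1]
finger_gap: 0.0284
```

{"fn": "play_rows", "kwargs": {
  "motion": [
    {"linear": [0, 0, 0], "dr": [0, 0, 0], "claw": 0.1},
    {"linear": [0, 0, 0], "dr": [0, 0, 0], "claw": 0.1},
    {"linear": [0, 0, 0], "dr": [0, 0, 0], "claw": 0.1},
    {"linear": [0, 0, 0], "dr": [0, 0, 0], "claw": 0.1},
    {"linear": [0, 0, 0], "dr": [0, 0, 0], "claw": 0.1}
  ]
}}

```text
clock: 8.57
tcp_pos: [0.5998, 0.118, 0.1091]
tcp_rot: [-180.0, -0.0, 2.0]
wrist_force: [0.2, -0.3, -2.6]
finger_gap: 0.0283
```

```bash
python3 -c "
from h import *
go([.600,.1189,.104])"
```

```text
tool shift units [ 0.0015 -0.0058  0.0342] pos [0.5998 0.118  0.1091] rot [-1.8e+02 -1.0e-02  2.0e+00] F [ 0.19 -0.29 -2.64] t 8.575 gap 0.0283
```

{"fn": "play_rows", "kwargs": {
  "motion": [
    {"linear": [0.001, -0.005, 0.013], "dr": [0, 0, 0], "claw": 0.1},
    {"linear": [0.001, -0.005, 0.026], "dr": [0, 0, 0], "claw": 0.1},
    {"linear": [0.001, -0.005, 0.037], "dr": [0, 0, 0], "claw": 0.1},
    {"linear": [0.001, -0.005, 0.045], "dr": [0, 0, 0], "claw": 0.1},
    {"linear": [0.001, -0.005, 0.05], "dr": [0, 0, 0], "claw": 0.1}
  ]
}}

```text
clock: 9.2
tcp_pos: [0.5999, 0.1188, 0.1015]
tcp_rot: [-180.0, 0.0, 2.0]
wrist_force: [0.6, -0.0, -3.8]
finger_gap: 0.028
```

```bash
python3 -c "
from h import *
go([.600,.1189,.086])"
```

```text
tool shift units [ 0.0007 -0.001   0.1033] pos [0.5999 0.1188 0.1015] rot [-180.      0.      2.01] F [ 0.56 -0.02 -3.8 ] t 9.2 gap 0.028
```

No contact yet. I'll lower in two short steps.

{"fn": "play_rows", "kwargs": {
  "motion": [
    {"linear": [0, 0, 0.006], "dr": [0, 0, 0], "claw": 0.1},
    {"linear": [0, 0, 0.013], "dr": [0, 0, 0], "claw": 0.1},
    {"linear": [0, 0, 0.02], "dr": [0, 0, 0], "claw": 0.1},
    {"linear": [0, 0, 0.026], "dr": [0, 0, 0], "claw": 0.1},
    {"linear": [0, 0, 0.026], "dr": [0, 0, 0], "claw": 0.1}
  ]
}}

```text
clock: 9.82
tcp_pos: [0.5999, 0.1188, 0.0976]
tcp_rot: [-180.0, 0.0, 2.0]
wrist_force: [-0.9, -0.3, -3.7]
finger_gap: 0.0279
```

{"fn": "play_rows", "kwargs": {
  "motion": [
    {"linear": [0, 0, 0.01], "dr": [0, 0, 0], "claw": 0.1},
    {"linear": [0, 0, 0.022], "dr": [0, 0, 0], "claw": 0.1},
    {"linear": [0, 0, 0.034], "dr": [0, 0, 0], "claw": 0.1},
    {"linear": [0, 0, 0.046], "dr": [0, 0, 0], "claw": 0.1},
    {"linear": [0, 0, 0.056], "dr": [0, 0, 0], "claw": 0.1}
  ]
}}

```text
clock: 10.45
tcp_pos: [0.5999, 0.1187, 0.0891]
tcp_rot: [-180.0, 0.0, 2.0]
wrist_force: [-0.7, -0.8, -3.0]
finger_gap: 0.0286
```

{"fn": "play_rows", "kwargs": {
  "motion": [
    {"linear": [0, 0, 0.005], "dr": [0, 0, 0], "claw": 0.1},
    {"linear": [0, 0, 0.01], "dr": [0, 0, 0], "claw": 0.1},
    {"linear": [0, 0, 0.014], "dr": [0, 0, 0], "claw": 0.1},
    {"linear": [0, 0, 0.018], "dr": [0, 0, 0], "claw": 0.1},
    {"linear": [0, 0, 0.018], "dr": [0, 0, 0], "claw": 0.1}
  ]
}}

```text
clock: 11.08
tcp_pos: [0.5999, 0.1188, 0.0866]
tcp_rot: [-180.0, -0.0, 2.0]
wrist_force: [0.0, -0.5, -2.6]
finger_gap: 0.0278
```

{"fn": "play_rows", "kwargs": {
  "motion": [
    {"linear": [0, 0, 0.003], "dr": [0, 0, 0], "claw": 0.1},
    {"linear": [0, 0, 0.006], "dr": [0, 0, 0], "claw": 0.1},
    {"linear": [0, 0, 0.009], "dr": [0, 0, 0], "claw": 0.1},
    {"linear": [0, 0, 0.009], "dr": [0, 0, 0], "claw": 0.1},
    {"linear": [0, 0, 0.009], "dr": [0, 0, 0], "claw": 0.1}
  ]
}}

```text
clock: 11.7
tcp_pos: [0.6005, 0.1188, 0.0864]
tcp_rot: [-180.0, -0.1, 2.0]
wrist_force: [-2.5, -1.5, 6.2]
finger_gap: 0.0285
```

{"fn": "play_rows", "kwargs": {
  "motion": [
    {"linear": [0, 0, 0], "dr": [0, 0, 0], "claw": 0.4},
    {"linear": [0, 0, 0], "dr": [0, 0, 0], "claw": 0.6},
    {"linear": [0, 0, 0], "dr": [0, 0, 0], "claw": 0.7},
    {"linear": [0, 0, -0.03], "dr": [0, 0, 0], "claw": 0.7},
    {"linear": [0, 0, -0.15], "dr": [0, 0, 0], "claw": 0.7}
  ]
}}

```text
clock: 12.32
tcp_pos: [0.5992, 0.1186, 0.1075]
tcp_rot: [180.0, 0.1, 2.0]
wrist_force: [-0.3, -0.4, 0.1]
finger_gap: 0.0599
```

{"fn": "play_rows", "kwargs": {
  "motion": [
    {"linear": [0, 0, -0.22], "dr": [0, 0, 0], "claw": 0.7},
    {"linear": [0, 0.1, -0.25], "dr": [0, 0, 0], "claw": 0.7},
    {"linear": [-0.06, 0.4, -0.25], "dr": [0, 0, 0], "claw": 0.7},
    {"linear": [-0.06, 0.7, -0.25], "dr": [0, 0, 0], "claw": 0.7},
    {"linear": [-0.06, 0.8, -0.25], "dr": [0, 0, 0], "claw": 0.7}
  ]
}}

```text
clock: 12.95
tcp_pos: [0.5951, -0.0066, 0.1455]
tcp_rot: [179.9, -0.0, 1.7]
wrist_force: [-0.5, 0.1, 0.6]
finger_gap: 0.0593
```

{"fn": "play_rows", "kwargs": {
  "motion": [
    {"linear": [-0.04, 0.3, 0], "dr": [0, 0, 0], "claw": 0.7},
    {"linear": [-0.08, 0.6, 0], "dr": [0, 0, 0], "claw": 0.7},
    {"linear": [-0.1, 0.85, 0], "dr": [0, 0, 0], "claw": 0.7},
    {"linear": [-0.1, 0.93, 0], "dr": [0, 0, 0], "claw": 0.7},
    {"linear": [-0.1, 0.93, 0], "dr": [0, 0, 0], "claw": 0.7}
  ]
}}

```text
clock: 13.58
tcp_pos: [0.5851, -0.1415, 0.1453]
tcp_rot: [-180.0, -0.0, 2.0]
wrist_force: [0.4, 1.0, -0.2]
finger_gap: 0.0601
```

```bash
python3 -c "
from h import *
go([.5851,-.1413,.080])
c=cam('top')
go([.5851,-.1413,.080])
W=cloud(c);np.save('t3.npy',W); x,y,z=W.reshape(-1,3).T
S=W.reshape(-1,3)[(z>.095)&(z<.125)&(x>.55)&(x<.65)&(y>.06)&(y<.18)];print(len(S),S.mean(0),S[:,2].max())
cv2.imwrite('pics/t3.png',cv2.resize(c['color'][120:300,200:500,::-1],None,fx=2.5,fy=2.5))"
```

```text
tool shift units [ 2.000e-04 -1.000e-03  4.351e-01] pos [ 0.5851 -0.1415  0.1453] rot [-1.7997e+02 -1.0000e-02  1.9500e+00] F [ 0.38  1.03 -0.17] t 13.575 gap 0.0601
tool shift units [-0.0017  0.0097  0.4353] pos [ 0.5853 -0.1399  0.1453] rot [-1.7994e+02 -1.0000e-02  2.0700e+00] F [ 0.71  0.07 -0.66] t 13.625 gap 0.0598
161 [0.59958768 0.11731087 0.11211671] 0.11617362210460991
```

View pics/t3.png

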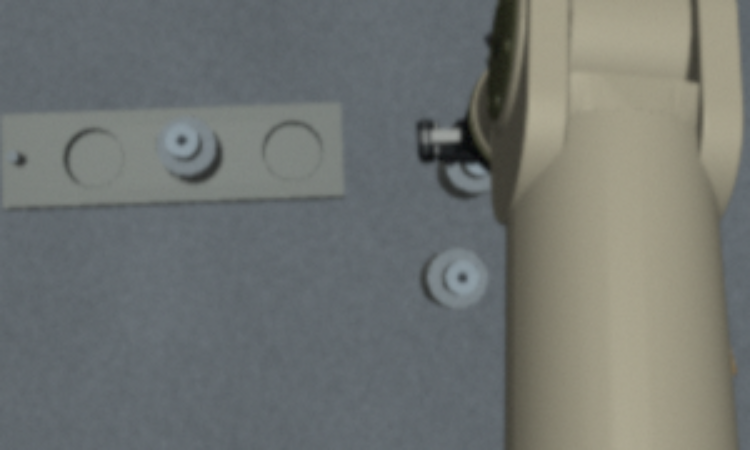

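Hub B stands in the middle nest at (185,145) in the crop, with its stub top at 0.112 m against 0.113 expected. Next is hub A.

{"fn": "play_rows", "kwargs": {
  "motion": [
    {"linear": [0, 0, 0.12], "dr": [0, 0, 0], "claw": 0.7},
    {"linear": [0, 0, 0.27], "dr": [0, 0, 0], "claw": 0.7},
    {"linear": [0, 0, 0.39], "dr": [0, 0, 0], "claw": 0.7},
    {"linear": [0, 0, 0.435], "dr": [0, 0, 0], "claw": 0.7},
    {"linear": [0, 0, 0.435], "dr": [0, 0, 0], "claw": 0.6}
  ]
}}

```text
clock: 14.25
tcp_pos: [0.5849, -0.1409, 0.0795]
tcp_rot: [-180.0, 0.0, 2.0]
wrist_force: [0.1, 0.0, 0.2]
finger_gap: 0.0512
```

{"fn": "play_rows", "kwargs": {
  "motion": [
    {"linear": [0, 0, 0], "dr": [0, 0, 0], "claw": 0.45},
    {"linear": [0, 0, 0], "dr": [0, 0, 0], "claw": 0.35},
    {"linear": [0, 0, 0], "dr": [0, 0, 0], "claw": 0.25},
    {"linear": [0, 0, 0], "dr": [0, 0, 0], "claw": 0.1},
    {"linear": [0, 0, 0], "dr": [0, 0, 0], "claw": 0.1}
  ]
}}

```text
clock: 14.88
tcp_pos: [0.5858, -0.142, 0.0811]
tcp_rot: [180.0, -0.1, 2.0]
wrist_force: [0.3, -1.0, 5.2]
finger_gap: 0.0285
```

{"fn": "play_rows", "kwargs": {
  "motion": [
    {"linear": [0, 0, 0], "dr": [0, 0, 0], "claw": 0.1},
    {"linear": [0, 0, -0.02], "dr": [0, 0, 0], "claw": 0.1},
    {"linear": [0, 0, -0.06], "dr": [0, 0, 0], "claw": 0.1},
    {"linear": [0, 0, -0.12], "dr": [0, 0, 0], "claw": 0.1},
    {"linear": [0, 0, -0.2], "dr": [0, 0, 0], "claw": 0.1}
  ]
}}

```text
clock: 15.5
tcp_pos: [0.5849, -0.1413, 0.1105]
tcp_rot: [-180.0, 0.0, 2.0]
wrist_force: [0.9, -0.2, -1.3]
finger_gap: 0.0282
```

{"fn": "play_rows", "kwargs": {
  "motion": [
    {"linear": [0, 0, -0.15], "dr": [0, 0, 0], "claw": 0.1},
    {"linear": [0, 0, -0.35], "dr": [0, 0, 0], "claw": 0.1},
    {"linear": [0, 0, -0.55], "dr": [0, 0, 0], "claw": 0.1},
    {"linear": [0, 0, -0.7], "dr": [0, 0, 0], "claw": 0.1},
    {"linear": [0, 0, -0.7], "dr": [0, 0, 0], "claw": 0.1}
  ]
}}

```text
clock: 16.12
tcp_pos: [0.5862, -0.1415, 0.2177]
tcp_rot: [179.9, -0.3, 2.0]
wrist_force: [0.2, 0.5, -2.4]
finger_gap: 0.028
```

{"fn": "play_rows", "kwargs": {
  "motion": [
    {"linear": [0, 0, 0], "dr": [0, 0, 0], "claw": 0.1},
    {"linear": [0, 0, 0], "dr": [0, 0, 0], "claw": 0.1},
    {"linear": [0, 0, 0], "dr": [0, 0, 0], "claw": 0.1},
    {"linear": [0, 0, 0], "dr": [0, 0, 0], "claw": 0.1},
    {"linear": [0, 0, 0], "dr": [0, 0, 0], "claw": 0.1}
  ]
}}

```text
clock: 16.75
tcp_pos: [0.585, -0.1414, 0.2148]
tcp_rot: [-180.0, 0.0, 2.0]
wrist_force: [1.0, -0.1, -1.6]
finger_gap: 0.0286
```

```bash
python3 -c "
from h import *
for i in range(3):
  go([.603,.024,.2]);c=cam('side')"
```

```text
tool shift units [ 0.1587 -1.0976  0.0989] pos [ 0.585  -0.1414  0.2148] rot [-1.7999e+02  1.0000e-02  2.0100e+00] F [ 0.98 -0.1  -1.58] t 16.75 gap 0.0286
tool shift units [ 0.1583 -1.0978  0.0995] pos [ 0.585  -0.1414  0.2149] rot [-179.99    0.      2.01] F [-0.19 -0.16 -1.23] t 16.8 gap 0.0282
tool shift units [ 0.1584 -1.0978  0.0998] pos [ 0.585  -0.1414  0.2149] rot [-179.99    0.      2.01] F [ 0.21 -0.59 -1.2 ] t 16.85 gap 0.0283
```

{"fn": "play_rows", "kwargs": {
  "motion": [
    {"linear": [0.02, -0.12, 0], "dr": [0, 0, 0], "claw": 0.1},
    {"linear": [0.04, -0.28, 0], "dr": [0, 0, 0], "claw": 0.1},
    {"linear": [0.07, -0.46, 0], "dr": [0, 0, 0], "claw": 0.1},
    {"linear": [0.09, -0.64, 0], "dr": [0, 0, 0], "claw": 0.1},
    {"linear": [0.12, -0.8, 0.05], "dr": [0, 0, 0], "claw": 0.1}
  ]
}}

```text
clock: 17.52
tcp_pos: [0.5991, -0.0178, 0.2082]
tcp_rot: [-180.0, -0.1, 2.1]
wrist_force: [-0.8, 0.6, -1.9]
finger_gap: 0.0286
```

{"fn": "play_rows", "kwargs": {
  "motion": [
    {"linear": [0.03, -0.16, 0.13], "dr": [0, 0, 0], "claw": 0.1},
    {"linear": [0.04, -0.298, 0.3], "dr": [0, 0, 0], "claw": 0.1},
    {"linear": [0.04, -0.298, 0.45], "dr": [0, 0, 0], "claw": 0.1},
    {"linear": [0.04, -0.298, 0.58], "dr": [0, 0, 0], "claw": 0.1},
    {"linear": [0.04, -0.298, 0.66], "dr": [0, 0, 0], "claw": 0.1}
  ]
}}

```text
clock: 18.15
tcp_pos: [0.6027, 0.0256, 0.1075]
tcp_rot: [-180.0, 0.1, 2.1]
wrist_force: [0.5, 0.2, -1.2]
finger_gap: 0.0277
```

{"fn": "play_rows", "kwargs": {
  "motion": [
    {"linear": [0, 0, 0], "dr": [0, 0, 0], "claw": 0.1},
    {"linear": [0, 0, 0], "dr": [0, 0, 0], "claw": 0.1},
    {"linear": [0, 0, 0], "dr": [0, 0, 0], "claw": 0.1},
    {"linear": [0, 0, 0], "dr": [0, 0, 0], "claw": 0.1},
    {"linear": [0, 0, 0], "dr": [0, 0, 0], "claw": 0.1}
  ]
}}

```text
clock: 18.77
tcp_pos: [0.6034, 0.024, 0.1088]
tcp_rot: [-180.0, -0.0, 2.0]
wrist_force: [-0.6, 0.4, -0.9]
finger_gap: 0.0282
```

```bash
python3 -c "
from h import *
go([.6032,.024,.1038])"
```

```text
tool shift units [-0.001  -0.0001  0.0331] pos [0.6034 0.024  0.1088] rot [-1.8e+02 -3.0e-02  2.0e+00] F [-0.6   0.36 -0.87] t 18.775 gap 0.0282
```

{"fn": "play_rows", "kwargs": {
  "motion": [
    {"linear": [-0.001, 0, 0.013], "dr": [0, 0, 0], "claw": 0.1},
    {"linear": [-0.001, 0, 0.026], "dr": [0, 0, 0], "claw": 0.1},
    {"linear": [-0.001, 0, 0.037], "dr": [0, 0, 0], "claw": 0.1},
    {"linear": [-0.001, 0, 0.046], "dr": [0, 0, 0], "claw": 0.1},
    {"linear": [-0.001, 0, 0.053], "dr": [0, 0, 0], "claw": 0.1}
  ]
}}

```text
clock: 19.4
tcp_pos: [0.6031, 0.024, 0.1004]
tcp_rot: [-180.0, -0.0, 2.0]
wrist_force: [-0.1, -0.5, -1.3]
finger_gap: 0.0281
```

{"fn": "play_rows", "kwargs": {
  "motion": [
    {"linear": [0, 0, 0.005], "dr": [0, 0, 0], "claw": 0.1},
    {"linear": [0, 0, 0.01], "dr": [0, 0, 0], "claw": 0.1},
    {"linear": [0, 0, 0.015], "dr": [0, 0, 0], "claw": 0.1},
    {"linear": [0, 0, 0.02], "dr": [0, 0, 0], "claw": 0.1},
    {"linear": [0, 0, 0.02], "dr": [0, 0, 0], "claw": 0.1}
  ]
}}

```text
clock: 20.02
tcp_pos: [0.6031, 0.024, 0.0975]
tcp_rot: [-180.0, 0.0, 2.0]
wrist_force: [0.3, 0.2, -1.3]
finger_gap: 0.0285
```

Hub A is well inside with no contact. I'll lower it to about 2 mm above the floor, then ease it down.

{"fn": "play_rows", "kwargs": {
  "motion": [
    {"linear": [0, 0, 0.01], "dr": [0, 0, 0], "claw": 0.1},
    {"linear": [0, 0, 0.021], "dr": [0, 0, 0], "claw": 0.1},
    {"linear": [0, 0, 0.032], "dr": [0, 0, 0], "claw": 0.1},
    {"linear": [0, 0, 0.041], "dr": [0, 0, 0], "claw": 0.1},
    {"linear": [0, 0, 0.048], "dr": [0, 0, 0], "claw": 0.1}
  ]
}}

```text
clock: 20.65
tcp_pos: [0.6031, 0.024, 0.0902]
tcp_rot: [-180.0, 0.0, 2.0]
wrist_force: [0.1, 0.9, -1.5]
finger_gap: 0.0281
```

{"fn": "play_rows", "kwargs": {
  "motion": [
    {"linear": [0, 0, 0.004], "dr": [0, 0, 0], "claw": 0.1},
    {"linear": [0, 0, 0.008], "dr": [0, 0, 0], "claw": 0.1},
    {"linear": [0, 0, 0.012], "dr": [0, 0, 0], "claw": 0.1},
    {"linear": [0, 0, 0.014], "dr": [0, 0, 0], "claw": 0.1},
    {"linear": [0, 0, 0.014], "dr": [0, 0, 0], "claw": 0.1}
  ]
}}

```text
clock: 21.28
tcp_pos: [0.6036, 0.024, 0.0891]
tcp_rot: [180.0, -0.1, 2.0]
wrist_force: [-1.6, -0.8, 5.6]
finger_gap: 0.0282
```

{"fn": "play_rows", "kwargs": {
  "motion": [
    {"linear": [0, 0, 0], "dr": [0, 0, 0], "claw": 0.4},
    {"linear": [0, 0, 0], "dr": [0, 0, 0], "claw": 0.6},
    {"linear": [0, 0, 0], "dr": [0, 0, 0], "claw": 0.7},
    {"linear": [0, 0, -0.03], "dr": [0, 0, 0], "claw": 0.7},
    {"linear": [0, 0, -0.15], "dr": [0, 0, 0], "claw": 0.7}
  ]
}}

```text
clock: 21.9
tcp_pos: [0.6023, 0.0239, 0.1105]
tcp_rot: [-180.0, 0.1, 2.0]
wrist_force: [0.5, -0.4, 1.8]
finger_gap: 0.0602
```

{"fn": "play_rows", "kwargs": {
  "motion": [
    {"linear": [0, 0, -0.2], "dr": [0, 0, 0], "claw": 0.7},
    {"linear": [-0.15, 0.2, -0.23], "dr": [0, 0, 0], "claw": 0.7},
    {"linear": [-0.4, 0.46, -0.23], "dr": [0, 0, 0], "claw": 0.7},
    {"linear": [-0.65, 0.75, -0.23], "dr": [0, 0, 0], "claw": 0.7},
    {"linear": [-0.843, 0.963, -0.23], "dr": [0, 0, 0], "claw": 0.7}
  ]
}}

```text
clock: 22.52
tcp_pos: [0.4807, -0.1269, 0.1468]
tcp_rot: [179.9, -0.1, 1.9]
wrist_force: [-0.2, -0.8, 0.3]
finger_gap: 0.0597
```

{"fn": "play_rows", "kwargs": {
  "motion": [
    {"linear": [0, 0, 0], "dr": [0, 0, 0], "claw": 0.7},
    {"linear": [0, 0, 0.05], "dr": [0, 0, 0], "claw": 0.7},
    {"linear": [0, 0, 0.1], "dr": [0, 0, 0], "claw": 0.7},
    {"linear": [0, 0, 0.15], "dr": [0, 0, 0], "claw": 0.7},
    {"linear": [0, 0, 0.15], "dr": [0, 0, 0], "claw": 0.7}
  ]
}}

```text
clock: 23.15
tcp_pos: [0.4814, -0.124, 0.1216]
tcp_rot: [-179.9, 0.1, 2.1]
wrist_force: [0.3, 0.1, 0.2]
finger_gap: 0.0595
```

```bash
python3 -c "
from h import *
go([.4817,-.1249,.080])
c=cam('top')
W=cloud(c); x,y,z=W.reshape(-1,3).T
for a in (.118,.024):
  S=W.reshape(-1,3)[(z>.095)&(z<.125)&(x>.55)&(x<.65)&(abs(y-a)<.04)];print(len(S),S.mean(0),S[:,2].max())
"
```

```text
tool shift units [0.0022 0.0061 0.2775] pos [ 0.4814 -0.124   0.1216] rot [-1.7994e+02  1.1000e-01  2.0700e+00] F [0.29 0.11 0.21] t 23.15 gap 0.0595
160 [0.59975645 0.11741355 0.11209939] 0.11649809974601155
155 [0.60290342 0.02330184 0.11190441] 0.11663132848832347
```

Both placed hubs read the same height, so both are seated. Next is hub C.

{"fn": "play_rows", "kwargs": {
  "motion": [
    {"linear": [0, 0, 0.1], "dr": [0, 0, 0], "claw": 0.7},
    {"linear": [0, 0, 0.2], "dr": [0, 0, 0], "claw": 0.7},
    {"linear": [0, 0, 0.26], "dr": [0, 0, 0], "claw": 0.7},
    {"linear": [0, 0, 0.28], "dr": [0, 0, 0], "claw": 0.7},
    {"linear": [0, 0, 0.28], "dr": [0, 0, 0], "claw": 0.6}
  ]
}}

```text
clock: 23.82
tcp_pos: [0.4818, -0.1247, 0.0806]
tcp_rot: [-180.0, 0.0, 2.0]
wrist_force: [-0.7, 0.0, -0.3]
finger_gap: 0.0512
```

{"fn": "play_rows", "kwargs": {
  "motion": [
    {"linear": [0, 0, 0], "dr": [0, 0, 0], "claw": 0.45},
    {"linear": [0, 0, 0], "dr": [0, 0, 0], "claw": 0.35},
    {"linear": [0, 0, 0], "dr": [0, 0, 0], "claw": 0.25},
    {"linear": [0, 0, 0], "dr": [0, 0, 0], "claw": 0.1},
    {"linear": [0, 0, 0], "dr": [0, 0, 0], "claw": 0.1}
  ],
  "grip_force": 80
}}

```text
clock: 24.45
tcp_pos: [0.4824, -0.1254, 0.0815]
tcp_rot: [179.9, -0.1, 2.0]
wrist_force: [-1.0, -3.2, 5.4]
finger_gap: 0.0279
```

{"fn": "play_rows", "kwargs": {
  "motion": [
    {"linear": [0, 0, 0], "dr": [0, 0, 0], "claw": 0.1},
    {"linear": [0, 0, -0.02], "dr": [0, 0, 0], "claw": 0.1},
    {"linear": [0, 0, -0.06], "dr": [0, 0, 0], "claw": 0.1},
    {"linear": [0, 0, -0.12], "dr": [0, 0, 0], "claw": 0.1},
    {"linear": [0, 0, -0.2], "dr": [0, 0, 0], "claw": 0.1}
  ]
}}

```text
clock: 25.08
tcp_pos: [0.4815, -0.1246, 0.1112]
tcp_rot: [-180.0, 0.0, 2.0]
wrist_force: [0.7, -0.3, -6.9]
finger_gap: 0.0278
```

{"fn": "play_rows", "kwargs": {
  "motion": [
    {"linear": [0, 0, -0.15], "dr": [0, 0, 0], "claw": 0.1},
    {"linear": [0, 0, -0.35], "dr": [0, 0, 0], "claw": 0.1},
    {"linear": [0, 0, -0.55], "dr": [0, 0, 0], "claw": 0.1},
    {"linear": [0, 0, -0.7], "dr": [0, 0, 0], "claw": 0.1},
    {"linear": [0, 0, -0.7], "dr": [0, 0, 0], "claw": 0.1}
  ]
}}

```text
clock: 25.7
tcp_pos: [0.483, -0.1249, 0.2181]
tcp_rot: [179.9, -0.2, 2.0]
wrist_force: [-0.8, 0.4, -6.9]
finger_gap: 0.0273
```

{"fn": "play_rows", "kwargs": {
  "motion": [
    {"linear": [0, 0, 0], "dr": [0, 0, 0], "claw": 0.1},
    {"linear": [0, 0, 0], "dr": [0, 0, 0], "claw": 0.1},
    {"linear": [0, 0, 0], "dr": [0, 0, 0], "claw": 0.1},
    {"linear": [0, 0, 0], "dr": [0, 0, 0], "claw": 0.1},
    {"linear": [0, 0, 0], "dr": [0, 0, 0], "claw": 0.1}
  ]
}}

```text
clock: 26.32
tcp_pos: [0.4818, -0.1247, 0.2156]
tcp_rot: [-180.0, 0.0, 2.0]
wrist_force: [-0.0, 0.1, -6.2]
finger_gap: 0.0274
```

```bash
python3 -c "
from h import *
for i in range(3):
  go([.5966,.2138,.2]);c=cam('side')"
```

```text
tool shift units [ 0.8443 -2.2287  0.1042] pos [ 0.4818 -0.1247  0.2156] rot [-1.7999e+02  1.0000e-02  2.0100e+00] F [-0.02  0.09 -6.15] t 26.325 gap 0.0274
tool shift units [ 0.844  -2.2289  0.1045] pos [ 0.4818 -0.1248  0.2156] rot [-179.99    0.      2.  ] F [ 0.15  0.15 -6.81] t 26.375 gap 0.0282
tool shift units [ 0.844  -2.2288  0.1048] pos [ 0.4818 -0.1248  0.2157] rot [-179.99    0.      2.01] F [-0.11 -0.33 -7.35] t 26.425 gap 0.0276
```

{"fn": "play_rows", "kwargs": {
  "motion": [
    {"linear": [0.03, -0.08, 0], "dr": [0, 0, 0], "claw": 0.1},
    {"linear": [0.08, -0.22, 0], "dr": [0, 0, 0], "claw": 0.1},
    {"linear": [0.15, -0.4, 0], "dr": [0, 0, 0], "claw": 0.1},
    {"linear": [0.22, -0.58, 0], "dr": [0, 0, 0], "claw": 0.1},
    {"linear": [0.281, -0.743, 0], "dr": [0, 0, 0], "claw": 0.1}
  ]
}}

```text
clock: 27.1
tcp_pos: [0.5204, -0.0096, 0.2158]
tcp_rot: [-180.0, -0.0, 2.1]
wrist_force: [-0.6, -0.0, -7.2]
finger_gap: 0.0275
```

{"fn": "play_rows", "kwargs": {
  "motion": [
    {"linear": [0.07, -0.18, 0], "dr": [0, 0, 0], "claw": 0.1},
    {"linear": [0.14, -0.37, 0], "dr": [0, 0, 0], "claw": 0.1},
    {"linear": [0.21, -0.56, 0], "dr": [0, 0, 0], "claw": 0.1},
    {"linear": [0.28, -0.74, 0], "dr": [0, 0, 0], "claw": 0.1},
    {"linear": [0.35, -0.92, 0], "dr": [0, 0, 0], "claw": 0.1}
  ]
}}

```text
clock: 27.72
tcp_pos: [0.5677, 0.1299, 0.2157]
tcp_rot: [-180.0, 0.0, 2.0]
wrist_force: [0.0, -0.2, -7.4]
finger_gap: 0.0276
```

{"fn": "play_rows", "kwargs": {
  "motion": [
    {"linear": [0.06, -0.17, 0], "dr": [0, 0, 0], "claw": 0.1},
    {"linear": [0.12, -0.32, 0], "dr": [0, 0, 0], "claw": 0.1},
    {"linear": [0.18, -0.47, 0], "dr": [0, 0, 0], "claw": 0.1},
    {"linear": [0.213, -0.56, 0], "dr": [0, 0, 0], "claw": 0.1},
    {"linear": [0.213, -0.566, 0.08], "dr": [0, 0, 0], "claw": 0.1}
  ]
}}

```text
clock: 28.35
tcp_pos: [0.5967, 0.2159, 0.2041]
tcp_rot: [-179.9, -0.1, 2.1]
wrist_force: [-0.0, -0.0, -6.9]
finger_gap: 0.0275
```

{"fn": "play_rows", "kwargs": {
  "motion": [
    {"linear": [0, 0, 0.13], "dr": [0, 0, 0], "claw": 0.1},
    {"linear": [0, 0, 0.28], "dr": [0, 0, 0], "claw": 0.1},
    {"linear": [0, 0, 0.43], "dr": [0, 0, 0], "claw": 0.1},
    {"linear": [0, 0, 0.54], "dr": [0, 0, 0], "claw": 0.1},
    {"linear": [0, 0, 0.6], "dr": [0, 0, 0], "claw": 0.1}
  ]
}}

```text
clock: 28.98
tcp_pos: [0.5962, 0.2128, 0.1124]
tcp_rot: [180.0, 0.1, 2.0]
wrist_force: [-0.6, 0.5, -6.2]
finger_gap: 0.0274
```

{"fn": "play_rows", "kwargs": {
  "motion": [
    {"linear": [0, 0, 0], "dr": [0, 0, 0], "claw": 0.1},
    {"linear": [0, 0, 0], "dr": [0, 0, 0], "claw": 0.1},
    {"linear": [0, 0, 0], "dr": [0, 0, 0], "claw": 0.1},
    {"linear": [0, 0, 0], "dr": [0, 0, 0], "claw": 0.1},
    {"linear": [0, 0, 0], "dr": [0, 0, 0], "claw": 0.1}
  ]
}}

```text
clock: 29.6
tcp_pos: [0.5967, 0.2139, 0.114]
tcp_rot: [-180.0, -0.0, 2.0]
wrist_force: [0.2, -0.0, -6.7]
finger_gap: 0.0278
```

```bash
python3 -c "
from h import *
go([.5966,.2137,.105])"
```

```text
tool shift units [-0.0006  0.001   0.0599] pos [0.5967 0.2139 0.114 ] rot [-1.7999e+02 -2.0000e-02  2.0100e+00] F [ 0.17 -0.03 -6.7 ] t 29.6 gap 0.0278
```

{"fn": "play_rows", "kwargs": {
  "motion": [
    {"linear": [-0.001, 0.001, 0.013], "dr": [0, 0, 0], "claw": 0.1},
    {"linear": [-0.001, 0.001, 0.026], "dr": [0, 0, 0], "claw": 0.1},
    {"linear": [-0.001, 0.001, 0.038], "dr": [0, 0, 0], "claw": 0.1},
    {"linear": [-0.001, 0.001, 0.05], "dr": [0, 0, 0], "claw": 0.1},
    {"linear": [-0.001, 0.001, 0.06], "dr": [0, 0, 0], "claw": 0.1}
  ]
}}

```text
clock: 30.22
tcp_pos: [0.5964, 0.2137, 0.1046]
tcp_rot: [-180.0, 0.0, 2.0]
wrist_force: [0.4, -0.1, -7.0]
finger_gap: 0.0276
```

{"fn": "play_rows", "kwargs": {
  "motion": [
    {"linear": [0, 0, 0.005], "dr": [0, 0, 0], "claw": 0.1},
    {"linear": [0, 0, 0.01], "dr": [0, 0, 0], "claw": 0.1},
    {"linear": [0, 0, 0.015], "dr": [0, 0, 0], "claw": 0.1},
    {"linear": [0, 0, 0.02], "dr": [0, 0, 0], "claw": 0.1},
    {"linear": [0, 0, 0.02], "dr": [0, 0, 0], "claw": 0.1}
  ]
}}

```text
clock: 30.85
tcp_pos: [0.5964, 0.2137, 0.1017]
tcp_rot: [-180.0, 0.0, 2.0]
wrist_force: [1.3, -0.6, -6.1]
finger_gap: 0.0277
```

{"fn": "play_rows", "kwargs": {
  "motion": [
    {"linear": [0, 0, 0.006], "dr": [0, 0, 0], "claw": 0.1},
    {"linear": [0, 0, 0.012], "dr": [0, 0, 0], "claw": 0.1},
    {"linear": [0, 0, 0.018], "dr": [0, 0, 0], "claw": 0.1},
    {"linear": [0, 0, 0.024], "dr": [0, 0, 0], "claw": 0.1},
    {"linear": [0, 0, 0.024], "dr": [0, 0, 0], "claw": 0.1}
  ]
}}

```text
clock: 31.48
tcp_pos: [0.5964, 0.2136, 0.098]
tcp_rot: [-180.0, 0.0, 2.0]
wrist_force: [0.2, -0.7, -6.6]
finger_gap: 0.0278
```

{"fn": "play_rows", "kwargs": {
  "motion": [
    {"linear": [0, 0, 0.009], "dr": [0, 0, 0], "claw": 0.1},
    {"linear": [0, 0, 0.018], "dr": [0, 0, 0], "claw": 0.1},
    {"linear": [0, 0, 0.027], "dr": [0, 0, 0], "claw": 0.1},
    {"linear": [0, 0, 0.036], "dr": [0, 0, 0], "claw": 0.1},
    {"linear": [0, 0, 0.042], "dr": [0, 0, 0], "claw": 0.1}
  ]
}}

```text
clock: 32.1
tcp_pos: [0.5964, 0.2137, 0.0917]
tcp_rot: [-180.0, 0.0, 2.0]
wrist_force: [0.4, -0.2, -7.0]
finger_gap: 0.0277
```

{"fn": "play_rows", "kwargs": {
  "motion": [
    {"linear": [0, 0, 0.004], "dr": [0, 0, 0], "claw": 0.1},
    {"linear": [0, 0, 0.008], "dr": [0, 0, 0], "claw": 0.1},
    {"linear": [0, 0, 0.012], "dr": [0, 0, 0], "claw": 0.1},
    {"linear": [0, 0, 0.015], "dr": [0, 0, 0], "claw": 0.1},
    {"linear": [0, 0, 0.015], "dr": [0, 0, 0], "claw": 0.1}
  ]
}}

```text
clock: 32.72
tcp_pos: [0.5965, 0.2137, 0.0897]
tcp_rot: [-180.0, -0.0, 2.0]
wrist_force: [-0.6, 0.1, -6.5]
finger_gap: 0.0277
```

{"fn": "play_rows", "kwargs": {
  "motion": [
    {"linear": [0, 0, 0.003], "dr": [0, 0, 0], "claw": 0.1},
    {"linear": [0, 0, 0.006], "dr": [0, 0, 0], "claw": 0.1},
    {"linear": [0, 0, 0.009], "dr": [0, 0, 0], "claw": 0.1},
    {"linear": [0, 0, 0.01], "dr": [0, 0, 0], "claw": 0.1},
    {"linear": [0, 0, 0.01], "dr": [0, 0, 0], "claw": 0.1}
  ]
}}

```text
clock: 33.35
tcp_pos: [0.5971, 0.2137, 0.0896]
tcp_rot: [-180.0, -0.1, 2.0]
wrist_force: [-2.9, -2.1, 6.7]
finger_gap: 0.0275
```

{"fn": "play_rows", "kwargs": {
  "motion": [
    {"linear": [0, 0, 0], "dr": [0, 0, 0], "claw": 0.4},
    {"linear": [0, 0, 0], "dr": [0, 0, 0], "claw": 0.6},
    {"linear": [0, 0, 0], "dr": [0, 0, 0], "claw": 0.7},
    {"linear": [0, 0, -0.03], "dr": [0, 0, 0], "claw": 0.7},
    {"linear": [0, 0, -0.15], "dr": [0, 0, 0], "claw": 0.7}
  ]
}}

```text
clock: 33.98
tcp_pos: [0.5958, 0.2134, 0.1103]
tcp_rot: [180.0, 0.1, 2.0]
wrist_force: [0.3, 0.2, -0.2]
finger_gap: 0.0597
```

{"fn": "play_rows", "kwargs": {
  "motion": [
    {"linear": [0, 0, -0.25], "dr": [0, 0, 0], "claw": 0.7},
    {"linear": [0, 0, -0.5], "dr": [0, 0, 0], "claw": 0.7},
    {"linear": [-0.2, 0.2, -0.7], "dr": [0, 0, 0], "claw": 0.7},
    {"linear": [-0.4, 0.5, -0.7], "dr": [0, 0, 0], "claw": 0.7},
    {"linear": [-0.6, 0.8, -0.7], "dr": [0, 0, 0], "claw": 0.7}
  ]
}}

```text
clock: 34.6
tcp_pos: [0.5102, 0.0898, 0.2175]
tcp_rot: [-180.0, -0.2, 2.1]
wrist_force: [1.7, -1.4, 0.5]
finger_gap: 0.06
```

{"fn": "play_rows", "kwargs": {
  "motion": [
    {"linear": [0, 0.3, 0], "dr": [0, 0, 0], "claw": 0.7},
    {"linear": [0, 0.6, 0], "dr": [0, 0, 0], "claw": 0.7},
    {"linear": [0, 0.9, 0], "dr": [0, 0, 0], "claw": 0.7},
    {"linear": [0, 1, 0], "dr": [0, 0, 0], "claw": 0.7},
    {"linear": [0, 1, 0], "dr": [0, 0, 0], "claw": 0.7}
  ]
}}

```text
clock: 35.22
tcp_pos: [0.5162, -0.0598, 0.2165]
tcp_rot: [-180.0, -0.1, 1.9]
wrist_force: [-0.2, 0.3, 0.9]
finger_gap: 0.06
```

{"fn": "play_rows", "kwargs": {
  "motion": [
    {"linear": [0, 0.3, 0], "dr": [0, 0, 0], "claw": 0.7},
    {"linear": [0, 0.6, 0], "dr": [0, 0, 0], "claw": 0.7},
    {"linear": [0, 0.8, 0], "dr": [0, 0, 0], "claw": 0.7},
    {"linear": [0, 0.8, 0], "dr": [0, 0, 0], "claw": 0.7},
    {"linear": [0, 0.8, 0], "dr": [0, 0, 0], "claw": 0.7}
  ]
}}

```text
clock: 35.85
tcp_pos: [0.5209, -0.1766, 0.2159]
tcp_rot: [-179.9, -0.0, 2.2]
wrist_force: [0.4, 0.5, 0.1]
finger_gap: 0.0601
```

```bash
python3 -c "
from h import *
go([.5,0,.2])
c=cam('top')
W=cloud(c); x,y,z=W.reshape(-1,3).T
for a in (.213,.118,.024):
  S=W.reshape(-1,3)[(z>.095)&(z<.125)&(x>.55)&(x<.65)&(abs(y-a)<.04)];print(len(S),S.mean(0),S[:,2].max())
c2=cam('side')
im=np.vstack([c['color'][100:320,100:540],c2['color'][60:360,100:540]])[...,::-1]
cv2.imwrite('pics/f.png',im)
"
```

```text
tool shift units [-0.094  -1.1814  0.1071] pos [ 0.5209 -0.1766  0.2159] rot [-1.7993e+02 -4.0000e-02  2.1900e+00] F [0.42 0.5  0.1 ] t 35.85 gap 0.0601
168 [0.59611969 0.21224403 0.1114421 ] 0.11688269777391602
160 [0.59976602 0.11742423 0.11202334] 0.11659436965414272
154 [0.60281837 0.02331293 0.11205781] 0.11742983148772723
```

View pics/f.png

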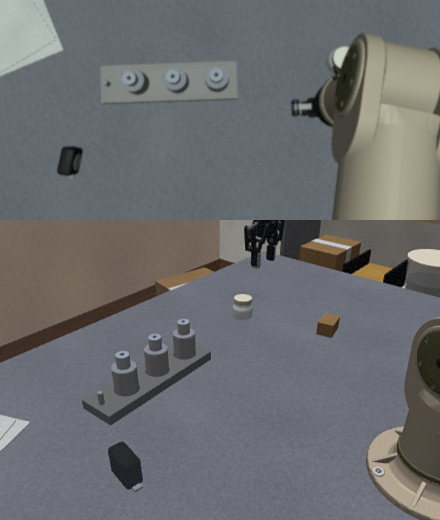

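The final picture shows all three hubs upright in the rack. In the top view they are at (132,81), (176,79) and (217,78), with the pin at (108,84). The jar, carton and tape look unmoved, and the arm is clear, so I'm handing in.

```bash
python3 -c "
from h import *
print(arm.hand_in())"
```

```text
the job is handed in; nothing more can be done
None
```

All three hubs are in the rack in the order you asked, and the job was handed in at about 36 s of the 72 s allowed.

| Hub, by starting position (x, y) | Weight felt | Core | Nest |
|---|---|---|---|
| (0.482, -0.125) m | about 6.8 N | steel | next to the pin |
| (0.515, -0.290) m | about 3.0 N | aluminium | middle |
| (0.585, -0.142) m | about 1.3 N | hollow | farthest from the pin |

- **Seating:** Each hub went in without touching the sides. I lowered it until it met the nest floor, where I read only 6 to 7 N of upward wrist force. These are readings at the end of each step, so a brief peak in between would not show.
- **Final camera check:** All three stand upright. Their stub tops average 0.111 to 0.112 m above the table, against 0.113 m when fully home. The hub next to the pin read lowest, by about 0.6 mm, which I put down to camera noise.
- **Other things:** The jar, carton and tape look unmoved, though I judged that by eye and did not measure them. The arm was clear of everything at hand-in.
- **Disagreement:** The side camera put the rack 2 to 3 mm away from the top camera's position. I used the top camera, and the contact-free insertions bore it out.

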